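Seat a power module under the lip of a test dock

TASK

Take the black finned power module that has the flat metal toe sticking out of its foot, stand it on the deck of the test dock and gently slide it toe first under the overhanging metal lip, past the sprung plunger, until the toe is fully home against the end stop, square and flat on the deck, then let go. How deep the stop is set inside the pocket cannot be seen, only felt; it is sprung and delicate, so do not force it back or ram the module against the dock, and leave the other things on the bench where they are.

Things in the scene. Friction and masses are not known exactly. Their poses are not given: they have to be found in the camera images.
- module_mid (a point): Loose black finned module to be seated: block 40 (its x) x 46 (its y) x 52 mm high, about 0.25 kg, with a bare-metal toe plate as wide as the block sticking out 54 mm from the foot of its +y face. Point: the block's middle, 26 mm above its underside; axes of the module, z up, y along the toe. Grip it across its flat x faces. Toe 8 mm thick, its last 12 mm sloping to 4 mm at the nose.
- module_nose (a point): Middle of the module's toe nose, at the level of its underside: 77 mm along +y from the block's centre and 26 mm below module_mid. Axes as the module.
- dock: Fixed test dock: black deck 110 mm (x) by 235 mm (y from -110 to +125), top 12 mm above the bench, with a bare-metal retaining block (90 mm wide, y from 25 to 105, top at 34.5 mm) overhanging it. Origin at bench level; the module slides along the dock's +y. Two flared lead-in walls stand 14 mm out from the pocket, 10.5 mm above the deck; the deck before them is open.
- dock_mouth (a point): Middle of the pocket's mouth, on the deck surface under the front edge of the lip; axes as the dock, y into the pocket. The pocket under the lip is 46 mm wide (toe 40), 10.5 mm high, closed behind. 8 mm further in, a sprung steel ball hangs 4.5 mm below the lip; the toe lifts it 2 mm. Riding onto it resists with about 1 to 4 N, then 1 to 3 N of drag stays. Its stem and collar stand on the lip, up to 52 mm.
- pin (a joint): Home pin in the face of the end stop inside the pocket, m: a weakly sprung pin (under 1 N) that sticks out 4 mm towards the mouth. 0 when free, 0.004 when the toe's nose is flush with the stop's face, that is, fully home. It tells nothing of where the stop is set.
- stop (a joint): How far the end stop's face has been pushed back on its overload spring, m; normally 0. It stays put up to a push of 8 N and then gives way, damped, at 1 N per mm; pushed back 2 mm (10 N) it is overloaded. The stop stands hidden, its face anywhere from 22 to 48 mm inside the pocket's mouth, a different depth each time that no reading gives: it has to be felt.
- plain_block_mid (a point): Another loose black finned block of the same size (40 x 46 x 52 mm) without any toe: not wanted, leave it. Point at its middle, 26 mm up.
- multimeter: Orange hand multimeter lying flat, 190 x 90 x 37 mm; origin at the centre of its underside. Leave alone.
- breadboard: White breadboard, 55 x 165 x 9 mm; origin at the centre of its underside. Leave alone.
- phone: Phone in a pink case, 75 x 150 x 10 mm; origin at the centre of its underside. Leave alone.
- screwdriver: Screwdriver lying flat, 170 mm long along its x. Leave alone.
- jar: Small jar, 44 mm in diameter and 50 mm high; origin at the centre of its underside. Leave alone.
- cup: Mug, 72 mm in diameter and 85 mm high; origin at the centre of its underside. Leave alone.
- marker: Marker pen lying flat, 130 mm long along its x, 13 mm thick. Leave alone.
Things that resemble listed ones, but are neither listed nor needed, are in the scene too. What is shaped like the part that bears module_mid but orange is not meant.

How it is judged:
By the outcome, as a careful person would: the job done as asked, in the order asked, and still so for the second after the job is handed in, with the robot touching nothing.
It also fails if it takes over 69 s, if anything falls off the work surface, if the arm or the gripper's body presses on something with over 40 N, if the wrist force passes 120 N, or if a joint passes its speed limit or range.

ROBOT

A 6-joint arm with a two-finger parallel gripper is mounted at the origin on the work surface. World frame = base frame: x ahead of the robot, y to its left, z up, the work surface at z = 0. Lengths are in m, angles in rad, forces in N, time in s.
With the tool pointing down it reaches from about 0.25 to 0.725 m from the base axis. Payload 4 kg.
Tool frame: the origin (TCP) lies on the centre line of the jaws, within the pads' length; the fingertips stand 14 mm ahead of it and the grasp point (between the pads) lies 5 mm behind it; z points along the fingers, x is the direction in which the jaws open and shut, and the axes are right-handed (so a half turn about z gives the same grasp; the last joint's range is limited). The gripper opens to 85 mm and grips with 20 to 120 N. Pads are 22 mm wide; open, the fingers measure 114 mm over their backs; the gripper's body (76 mm by 85 mm) begins 54 mm behind the grasp point. The pads swing forward as they close: fully open they stand 13 mm farther back than shut.
Start: joints at [-1.343, 0.241, 0.005, 1.335, 0, 1.571], TCP at [0.113, -0.487, 0.245] pointing down, gripper open.
Joint ranges: [-2.72, 2.72], [-1.05, 1.87], [-1.09, 1.28], [-1.99, 2.15], [-1.42, 1.44], [-3.14, 3.14]. Speed limits (rad/s): [2.79, 2.79, 3.14, 3.14, 3.14, 3.14].

INTERFACE

Orientations are given as a unit quaternion [x, y, z, w].
In Python, from workcell import bot gives the robot as it stands.
- The arm moves only by the tool play_rows, never from a script. Its argument "motion" is a list of rows, each an object with "fingers": the closure, from -1 (fully open) to 1 (shut), so that 0 is half open; "translation": the shift along the tool's x, y, z in cm, a list of three; "roll": the turn about the tool's z in degrees. A call has 1 to 20 rows; each row is the pose to reach, as a shift and turn from the pose commanded when the call began, along the tool's axes at that moment; what a row does not reach only later rows make up. A row lasts 1/12 s, in which the tool goes at most 41.7 mm and 7.16 degrees, less where a joint would pass 70% of its speed; a pose out of reach is approached as far as the arm can. A call with a gripper value outside its range is refused whole. The fingers move at their own pace and stop on an object; the grip force is fixed at half the most. Time passes only in rows, so rows that repeat a pose let the fingers close. It gives the time, the measured TCP pose, the force and the opening at its end, in the units of the state.
- bot.get_obs(): the state, without advancing time (a new reading comes with each control period).
- bot.camera(name): name is "side" or "top"; returns a dict with "pixels" (400x640x3 uint8, red, green, blue), "intrinsics" (3x3 intrinsics, pixels), "k1" (the pictures are not rectified: a ray, as slopes to the right and down, at radius r is drawn at 1 + k1 r^2 times it, then the intrinsics apply), "world_to_cam" (4x4, takes a point from world to camera coordinates). Camera axes: x right, y down, z forward; pixel columns grow to the right and rows downward; lengths in m; the calibration is good to about 2 mm. A picture is of the moment at which its call begins. There is no depth.
- bot.job_done(): hands the job in, once; it reports no verdict.
The state is a dict: "clock": time; "joint_pos": joint angles; "joint_vel": joint speeds; "tau": joint torques, N m; "eef_pos": TCP position; "tool_rot": TCP orientation; "ft_force": force on the tool from outside, world axes, zero at the start; "ft_torque": the same for the moment, N m; "grip_width": finger opening in m.
Only numpy, scipy, OpenCV 4.12 (cv2) and the standard library are available. Lean on these libraries where they do the work, as an engineer would, in place of code of your own. Each camera call takes 0.05 s, during which the arm holds its last target. There are 200 camera calls.

## Working session

There is one attempt and no reset: what is moved stays moved. The work goes in short steps, Python scripts to look and compute and a tool call to move; the robot and the scene stay as the last step left them, time stands still between calls to the robot, and variables do not carry over. Pictures are saved under pics/ and viewed, about 8 in all and at most 12, crops included, and the job is handed in when it is done.

Besides the shell and the picture viewer there is one more tool, called after "Call:" as name([rows], argument=value, ...), one row to a line, values as JSON. play_rows: Moves the arm, as the interface text tells. Its arguments: {"type":"object","properties":{"motion":{"type":"array","items":{"type":"object","properties":{"fingers":{"type":"number"},"translation":{"type":"array","items":{"type":"number"}},"roll":{"type":"number"}}}}},"required":["motion"]}

```bash
mkdir -p pics
cat > h.py <<'E'
import numpy as np, cv2
from workcell import bot
def cam(n):
    c=bot.camera(n); c={k:(np.array(v) if k!='k1' else v) for k,v in c.items()}; return c
def proj(c,P):
    P=np.atleast_2d(P); p=(c['world_to_cam'][:3,:3]@P.T).T+c['world_to_cam'][:3,3]
    s=p[:,:2]/p[:,2:]; s=s*(1+c['k1']*(s**2).sum(1,keepdims=True))
    return s@c['intrinsics'][:2,:2].T+c['intrinsics'][:2,2]
def unproj(c,uv,z):
    K=c['intrinsics']; d=(np.atleast_2d(uv)-K[:2,2])/np.array([K[0,0],K[1,1]]); s=d.copy()
    for _ in range(30): s=d/(1+c['k1']*(s**2).sum(1,keepdims=True))
    R=c['world_to_cam'][:3,:3]; t=c['world_to_cam'][:3,3]; o=-R.T@t
    r=np.c_[s,np.ones(len(s))]@R
    return o+r*((z-o[2])/r[:,2])[:,None]
def save(c,n,box=None,f=1):
    im=c['pixels'].astype(np.uint8)[:,:,::-1]
    if box: im=im[box[1]:box[3],box[0]:box[2]]
    cv2.imwrite('pics/'+n,cv2.resize(im,None,fx=f,fy=f,interpolation=cv2.INTER_CUBIC))
E
python3 - <<'E'
from h import *
import pickle
for n in('top','side'):
    c=cam(n); save(c,n+'1.png',None,1.25); pickle.dump(c,open(n+'1.pkl','wb'))
    R=c['world_to_cam']; print(n,-R[:3,:3].T@R[:3,3],R[2,:3],c['intrinsics'][0,0],c['k1'])
o=bot.get_obs(); print(o['eef_pos'],o['tool_rot'],o['grip_width'],o['ft_force'],o['clock'])
E
```

```text
top [0.36895337 0.01231696 0.93708811] [ 0.22208286  0.02608597 -0.97467878] 374.66470995264126 -0.011316337913546465
side [0.44458302 1.01684956 0.75015283] [ 0.10095819 -0.81226014 -0.57449188] 395.8362263124907 -0.08076137359064167
[ 0.11280489 -0.48655388  0.24451224] [ 7.82892986e-01 -6.22155682e-01 -7.33406437e-04 -5.84908982e-04] 0.0856374645397427 [0.65862927 0.11318343 0.62241038] 0.1
```

View pics/top1.png

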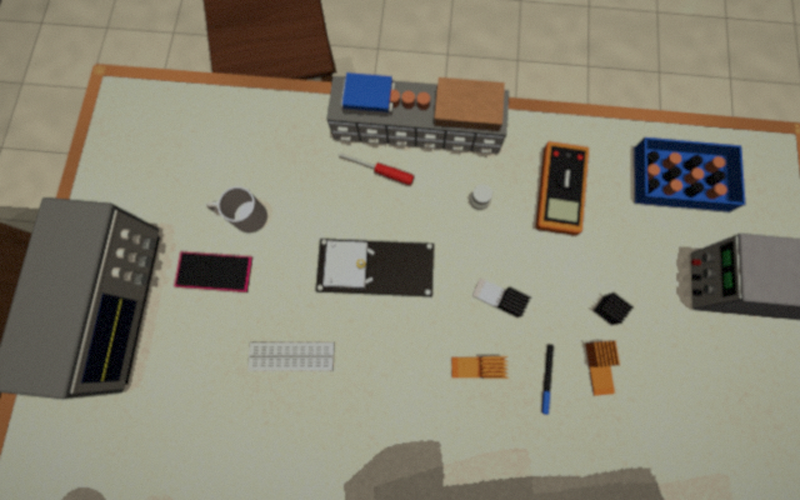

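View pics/side1.png

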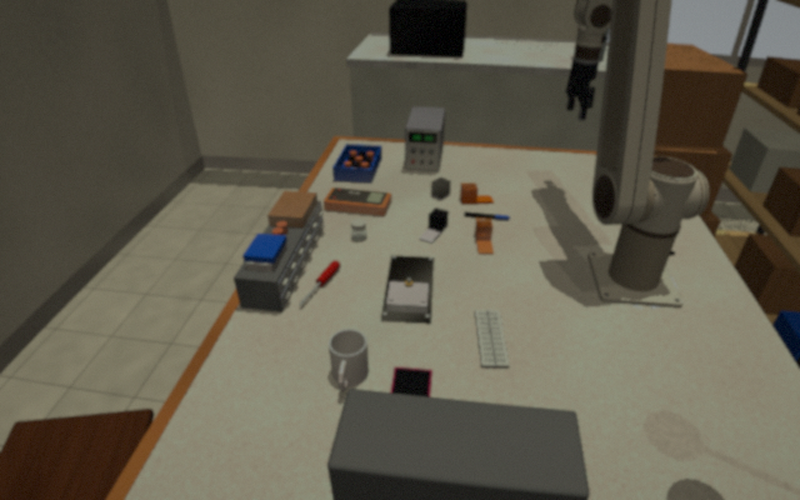

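Candidates, in the 800x500 top view:
- Black module with a metal toe at (503,296).
- Plain black block without a toe at (612,307).
- Orange toed decoys at (480,367) and (602,367).

I choose (503,296). The dock is at (375,267), with its lip on the left (+y). Next is a close crop to confirm.

Run:
```python
from h import *
import pickle
c=pickle.load(open('top1.pkl','rb'))
im=c['pixels'].astype(np.uint8)[:,:,::-1]
a=cv2.resize(im[180:250,245:360],None,fx=6.9,fy=6.9,interpolation=cv2.INTER_CUBIC)
b=cv2.resize(im[215:265,370:440],None,fx=10,fy=10,interpolation=cv2.INTER_CUBIC)[:, :]
b=cv2.resize(im[218:262,370:432],None,fx=2.4*3,fy=2.4*3)[:,:]
a=a[:290*2]
cv2.imwrite('pics/a.png',cv2.convertScaleAbs(a,alpha=1.5))
b=cv2.resize(im[215:263,366:440],None,fx=10,fy=10,interpolation=cv2.INTER_CUBIC)
cv2.imwrite('pics/b.png',cv2.convertScaleAbs(b,alpha=1.5))
```

```text
(no output)
```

View pics/a.png

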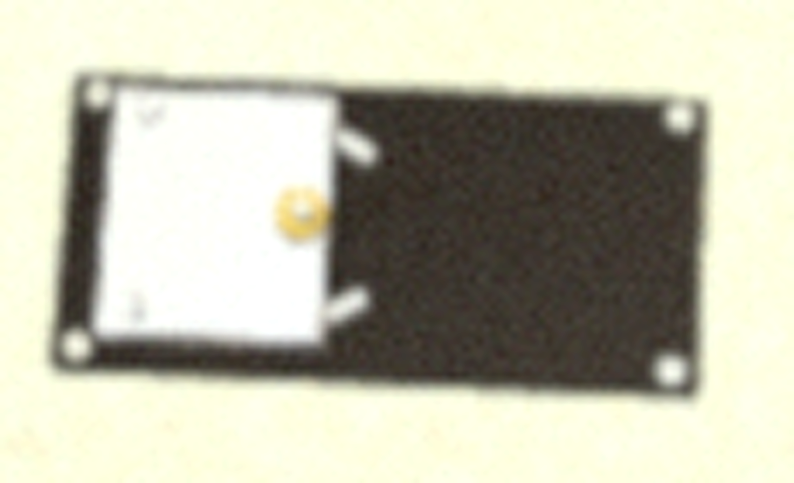

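View pics/b.png

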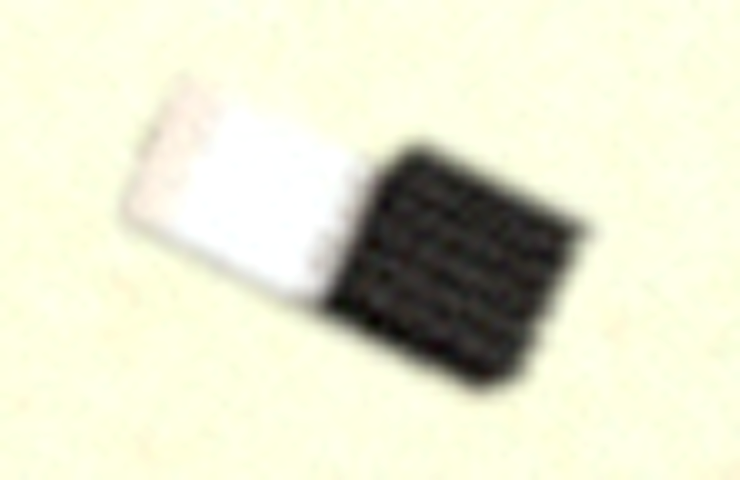

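The crop confirms a black finned block with a bare toe. In the 640x400 picture the nose is near (380,230) and the block near (413,242). Next I fit the poses.

```bash
cat > fit.py <<'E'
from h import *
from scipy.optimize import least_squares
import pickle
c=pickle.load(open('top1.pkl','rb'))
def T(p,M): 
    a=p[2]; M=np.array(M,float); R=np.array([[np.cos(a),-np.sin(a)],[np.sin(a),np.cos(a)]])
    return np.c_[M[:,:2]@R.T+p[:2],M[:,2]]
def fit(M,px,p0):
    r=least_squares(lambda p:(proj(c,T(p,M))-px).ravel(),p0,loss='soft_l1'); return r.x,(proj(c,T(r.x,M))-px)
A=lambda L:(np.array(L)+.5)/6.9-.5+[245,180]
B=lambda L:(np.array(L)+.5)/10-.5+[366,215]
# dock: image left = +y, image up = +x
Md=[(.055,.125,.012),(.055,-.11,.012),(-.055,-.11,.012),(-.055,.125,.012),(.045,.105,.0345),(.045,.025,.0345),(-.045,.025,.0345),(-.045,.105,.0345)]
pd=A([(80,73),(706,101),(695,396),(52,370),(115,87),(338,95),(325,347),(95,338)])
p0=np.r_[unproj(c,A([(380,230)]),.012)[0,:2],0]
D,rd=fit(Md,pd,p0); print('dock',D,np.degrees(D[2]));print(rd.round(1).tolist())
Mm=[(.02,.077,.004),(-.02,.077,.004),(.02,-.023,.052),(-.02,-.023,.052),(.02,.023,.052)]
pm=B([(183,75),(122,215),(592,228),(522,375),(420,143)])
p0=np.r_[unproj(c,B([(450,270)]),.03)[0,:2],-.4]
Mo,rm=fit(Mm,pm,p0); print('mod',Mo,np.degrees(Mo[2]));print(rm.round(1).tolist())
E
cat >> fit.py <<'E'
im=c['pixels'].astype(np.uint8)[:,:,::-1]
def ov(box,f,polys,n):
    a=cv2.convertScaleAbs(cv2.resize(im[box[1]:box[3],box[0]:box[2]],None,fx=f,fy=f,interpolation=cv2.INTER_CUBIC),alpha=1.2)
    for P,col in polys:
        q=(proj(c,P)+.5-[box[0],box[1]])*f-.5; cv2.polylines(a,[q.round().astype(int)],True,col,1)
    return a
b=lambda z,y0,y1,w=.02:[(w,y1,z),(w,y0,z),(-w,y0,z),(-w,y1,z)]
P1=[(T(Mo,b(.052,-.023,.023)),(0,255,0)),(T(Mo,b(0,-.023,.023)),(0,255,255)),(T(Mo,b(0,.023,.077)),(0,0,255))]
P2=[(T(D,Md[:4]),(0,0,255)),(T(D,Md[4:]),(0,200,0))]
a1=ov((366,215,440,263),8,P1,0); a2=ov((245,180,360,250),5.2,P2,0)
o=np.zeros((a1.shape[0]+0,max(a1.shape[1],1),3),np.uint8); 
h=np.zeros((a1.shape[0]//1,0,3),np.uint8)
a2=cv2.resize(a2,None,fx=.99,fy=.99); w=max(a1.shape[1],a2.shape[1])
pad=lambda a:cv2.copyMakeBorder(a,0,0,0,w-a.shape[1],0)
s=np.vstack([pad(a1),pad(a2)]); s=cv2.resize(s,None,fx=min(1,598/s.shape[0]),fy=min(1,598/s.shape[0]),interpolation=cv2.INTER_AREA)
cv2.imwrite('pics/ov.png',s)
E
python3 fit.py
```

```text
dock [0.54640372 0.09499024 0.05578284] 3.1961213114447053
[[-0.7, 0.3], [0.6, -0.1], [0.8, 0.1], [-0.3, -0.0], [0.2, 0.2], [-0.1, 0.3], [-0.5, -0.4], [0.1, -0.5]]
mod [ 0.49945161 -0.17426632 -0.37516231] -21.495217247004298
[[0.1, -0.1], [-0.6, -0.1], [0.3, -0.0], [0.4, 0.4], [-0.2, -0.2]]
```

View pics/ov.png

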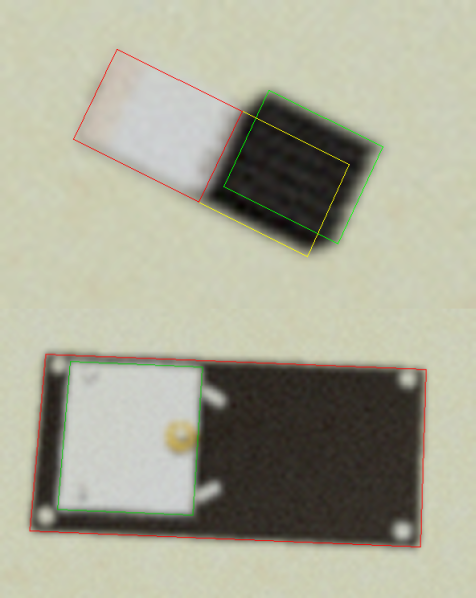

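```bash
cat > rel.py <<'E'
from h import *
from scipy.spatial.transform import Rotation as R
def rel(x,y,z,yaw):
    o=bot.get_obs(); r=R.from_quat(o['tool_rot']).as_matrix(); d=r.T@(np.array([x,y,z])-o['eef_pos'])*100
    a=np.degrees(np.arctan2(r[1,0],r[0,0])); t=(yaw-a+90)%180-90
    print('cm',d.round(3),'roll',round(-t,2),'| eef',np.round(o['eef_pos'],4),'yaw',round(a,2),'F',np.round(o['ft_force'],2),'w',round(o['grip_width'],4),'t',o['clock'])
E
python3 -c "
from rel import *
rel(.4995,-.1743,.12,-21.5)"
```

```text
cm [-21.662 -44.722  12.492] roll -55.45 | eef [ 0.1128 -0.4866  0.2445] yaw -76.95 F [0.66 0.11 0.62] w 0.0856 t 0.1
```

Call:
play_rows([
  {"fingers": -1, "translation": [-21.66, -44.72, 12.49], "roll": -55.5},
  {"fingers": -1, "translation": [-21.66, -44.72, 12.49], "roll": -55.5},
  {"fingers": -1, "translation": [-21.66, -44.72, 12.49], "roll": -55.5},
  {"fingers": -1, "translation": [-21.66, -44.72, 12.49], "roll": -55.5},
  {"fingers": -1, "translation": [-21.66, -44.72, 12.49], "roll": -55.5},
  {"fingers": -1, "translation": [-21.66, -44.72, 12.49], "roll": -55.5},
  {"fingers": -1, "translation": [-21.66, -44.72, 12.49], "roll": -55.5},
  {"fingers": -1, "translation": [-21.66, -44.72, 12.49], "roll": -55.5},
  {"fingers": -1, "translation": [-21.66, -44.72, 12.49], "roll": -55.5},
  {"fingers": -1, "translation": [-21.66, -44.72, 12.49], "roll": -55.5},
  {"fingers": -1, "translation": [-21.66, -44.72, 12.49], "roll": -55.5},
  {"fingers": -1, "translation": [-21.66, -44.72, 12.49], "roll": -55.5},
  {"fingers": -1, "translation": [-21.66, -44.72, 12.49], "roll": -55.5},
  {"fingers": -1, "translation": [-21.66, -44.72, 12.49], "roll": -55.5},
  {"fingers": -1, "translation": [-21.66, -44.72, 12.49], "roll": -55.5},
  {"fingers": -1, "translation": [-21.66, -44.72, 12.49], "roll": -55.5},
])

```text
clock: 1.43
eef_pos: [0.4986, -0.1757, 0.1203]
tool_rot: [0.982, -0.187, -0.001, 0.0]
ft_force: [0.0, -0.2, 0.1]
grip_width: 0.0855
```

```bash
python3 -c "
from rel import *
rel(.4995,-.1743,.027,-21.5)
c=cam('side');save(c,'s2.png',(290,60,490,210),4)
c=cam('top');save(c,'t2.png',(330,180,480,290),5)"
```

```text
cm [ 0.046 -0.167  9.33 ] roll -0.0 | eef [ 0.4986 -0.1757  0.1203] yaw -21.5 F [ 0.03 -0.18  0.1 ] w 0.0855 t 1.4333
```

View pics/s2.png

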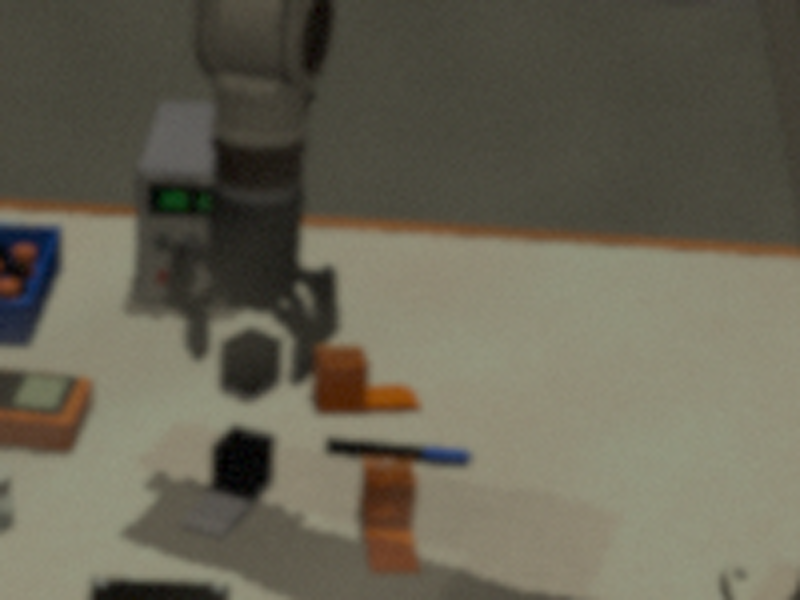

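The side crop shows the open jaws at (265,320), above the black toed module at (243,462). I'm descending with a settle before closing.

Call:
play_rows([
  {"fingers": -1, "translation": [0, 0, 3], "roll": 0},
  {"fingers": -1, "translation": [0, 0, 6], "roll": 0},
  {"fingers": -1, "translation": [0, 0, 8], "roll": 0},
  {"fingers": -1, "translation": [0, 0, 9.3], "roll": 0},
  {"fingers": -1, "translation": [0, 0, 9.3], "roll": 0},
  {"fingers": -1, "translation": [0, 0, 9.3], "roll": 0},
  {"fingers": -1, "translation": [0, 0, 9.3], "roll": 0},
])

```text
clock: 2.12
eef_pos: [0.5001, -0.1761, 0.0287]
tool_rot: [0.982, -0.187, 0.001, 0.0]
ft_force: [-0.3, -0.6, 0.3]
grip_width: 0.0852
```

```bash
python3 -c "
from rel import *
rel(.4995,-.1743,.027,-21.5)"
```

```text
cm [-0.125 -0.146  0.17 ] roll -0.03 | eef [ 0.5001 -0.1761  0.0287] yaw -21.53 F [-0.28 -0.62  0.27] w 0.0852 t 2.1167
```

Call:
play_rows([
  {"fingers": -1, "translation": [-0.1, -0.15, 0.15], "roll": 0},
  {"fingers": -1, "translation": [-0.1, -0.15, 0.15], "roll": 0},
  {"fingers": 1, "translation": [-0.1, -0.15, 0.15], "roll": 0},
  {"fingers": 1, "translation": [-0.1, -0.15, 0.15], "roll": 0},
  {"fingers": 1, "translation": [-0.1, -0.15, 0.15], "roll": 0},
  {"fingers": 1, "translation": [-0.1, -0.15, 0.15], "roll": 0},
  {"fingers": 1, "translation": [-0.1, -0.15, 0.15], "roll": 0},
  {"fingers": 1, "translation": [-0.1, -0.15, 0.15], "roll": 0},
  {"fingers": 1, "translation": [-0.1, -0.15, 0.15], "roll": 0},
  {"fingers": 1, "translation": [-0.1, -0.15, 0.15], "roll": 0},
  {"fingers": 1, "translation": [-0.1, -0.15, 0.15], "roll": 0},
  {"fingers": 1, "translation": [-0.1, -0.15, 0.15], "roll": 0},
])

```text
clock: 3.12
eef_pos: [0.4997, -0.1734, 0.0263]
tool_rot: [0.983, -0.186, 0.001, 0.0]
ft_force: [-0.1, 0.2, 5.7]
grip_width: 0.0394
```

```bash
python3 -c "
from rel import *
rel(.4995,-.1743,.027,-21.5)"
```

```text
cm [ 0.011  0.091 -0.068] roll 0.06 | eef [ 0.4997 -0.1734  0.0263] yaw -21.44 F [-0.15  0.16  5.73] w 0.0394 t 3.1167
```

Call:
play_rows([
  {"fingers": 1, "translation": [0, 0, -1], "roll": 0},
  {"fingers": 1, "translation": [0, 0, -2.5], "roll": 0},
  {"fingers": 1, "translation": [0, 0, -4], "roll": 0},
  {"fingers": 1, "translation": [0, 0, -5.5], "roll": 0},
  {"fingers": 1, "translation": [0, 0, -6], "roll": 0},
  {"fingers": 1, "translation": [0, 0, -6], "roll": 0},
  {"fingers": 1, "translation": [0, 0, -6], "roll": 0},
  {"fingers": 1, "translation": [0, 0, -6], "roll": 0},
])

```text
clock: 3.78
eef_pos: [0.4983, -0.173, 0.0848]
tool_rot: [0.983, -0.186, -0.001, -0.0]
ft_force: [0.3, -0.8, -2.9]
grip_width: 0.0391
```

```bash
python3 -c "
from rel import *
rel(.5510,.0131,.080,3.2)"
```

```text
cm [ -1.896 -19.249   0.48 ] roll -24.65 | eef [ 0.4983 -0.173   0.0848] yaw -21.45 F [ 0.28 -0.78 -2.92] w 0.0391 t 3.7833
```

Call:
play_rows([
  {"fingers": 1, "translation": [-0.2, -2, 0], "roll": -3},
  {"fingers": 1, "translation": [-0.4, -4.5, 0.2], "roll": -7},
  {"fingers": 1, "translation": [-0.7, -7.5, 0.3], "roll": -11},
  {"fingers": 1, "translation": [-1.0, -10.5, 0.4], "roll": -15},
  {"fingers": 1, "translation": [-1.3, -13.5, 0.5], "roll": -19},
  {"fingers": 1, "translation": [-1.6, -16.5, 0.5], "roll": -22},
  {"fingers": 1, "translation": [-1.8, -18.3, 0.5], "roll": -24},
  {"fingers": 1, "translation": [-1.9, -19.2, 0.5], "roll": -24.6},
  {"fingers": 1, "translation": [-1.9, -19.2, 0.5], "roll": -24.6},
  {"fingers": 1, "translation": [-1.9, -19.2, 0.5], "roll": -24.6},
  {"fingers": 1, "translation": [-1.9, -19.2, 0.5], "roll": -24.6},
  {"fingers": 1, "translation": [-1.9, -19.2, 0.5], "roll": -24.6},
])

```text
clock: 4.78
eef_pos: [0.5513, 0.0109, 0.0807]
tool_rot: [1.0, 0.026, -0.0, 0.0]
ft_force: [-1.1, -0.7, -1.8]
grip_width: 0.0395
```

```bash
python3 -c "
from rel import *
import pickle
rel(.5510,.0131,.0395,3.2)
c=cam('top');pickle.dump(c,open('top3.pkl','wb'));save(c,'t3.png',(240,170,370,265),6)"
```

```text
cm [-0.012 -0.219  4.117] roll -0.18 | eef [0.5513 0.0109 0.0807] yaw 3.02 F [-1.1  -0.65 -1.85] w 0.0395 t 4.7833
```

View pics/t3.png

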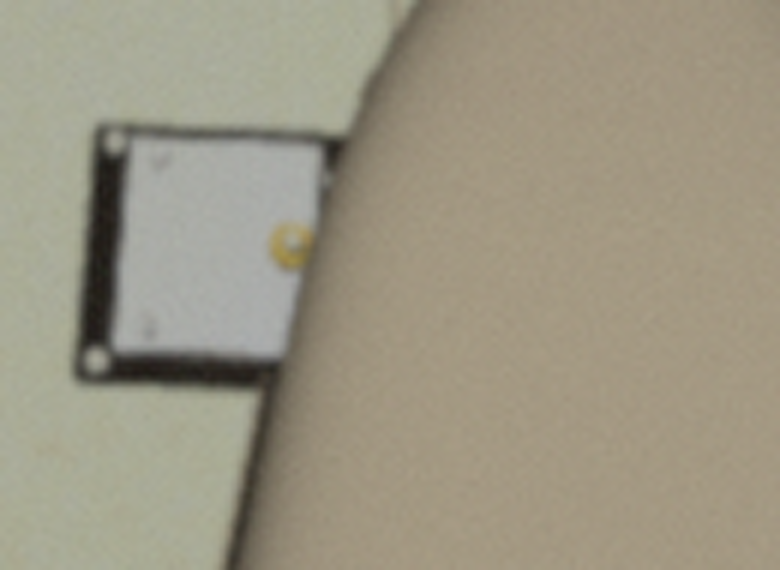

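The arm hides the module from the top camera; only the lip and the plunger at (290,245) are visible. I'll lower close to the deck and check with the side camera.

Call:
play_rows([
  {"fingers": 1, "translation": [0, 0, 1], "roll": -0.1},
  {"fingers": 1, "translation": [0, 0, 2], "roll": -0.1},
  {"fingers": 1, "translation": [0, 0, 3], "roll": -0.1},
  {"fingers": 1, "translation": [0, 0, 3.5], "roll": -0.1},
  {"fingers": 1, "translation": [0, 0, 3.7], "roll": -0.1},
  {"fingers": 1, "translation": [0, 0, 3.7], "roll": -0.1},
  {"fingers": 1, "translation": [0, 0, 3.7], "roll": -0.1},
  {"fingers": 1, "translation": [0, 0, 3.7], "roll": -0.1},
])

```text
clock: 5.5
eef_pos: [0.5522, 0.0124, 0.0442]
tool_rot: [1.0, 0.028, 0.0, 0.0]
ft_force: [0.0, 0.3, -2.3]
grip_width: 0.0391
```

```bash
python3 -c "
from rel import *
import pickle
rel(.5510,.0131,.0395,3.2)
c=cam('side');pickle.dump(c,open('s4.pkl','wb'));save(c,'s4.png',(280,170,380,245),8)
print(bot.get_obs()['ft_torque'])
D=(.5464,.0950,np.radians(3.2))
"
```

```text
cm [-0.115 -0.079  0.473] roll 0.06 | eef [0.5522 0.0124 0.0442] yaw 3.26 F [ 0.01  0.31 -2.32] w 0.0391 t 5.5
[-2.32398348e-02 -6.28075142e-05 -1.27688629e-02]
```

View pics/s4.png

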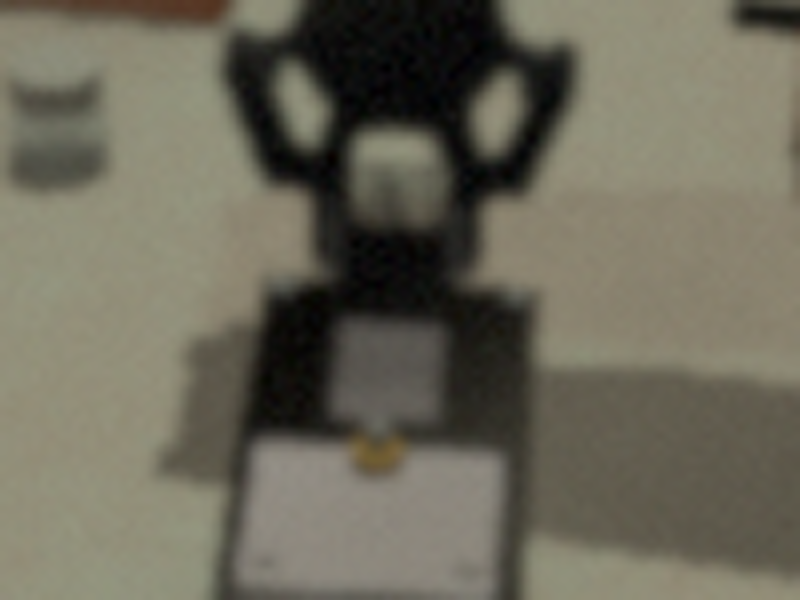

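The side crop shows the toe, with its nose edge running from (328,418) to (443,420), square in front of the lip, whose front edge runs from (258,436) to (505,450). I'll quantify the lateral and yaw offsets in this same picture.

Run:
```python
from h import *
import pickle
from scipy.optimize import least_squares
c=pickle.load(open('s4.pkl','rb'))
S=lambda L:(np.array(L)+.5)/8-.5+[280,170]
def toD(P,D):
    a=D[2];R=np.array([[np.cos(a),np.sin(a)],[-np.sin(a),np.cos(a)]]);return (np.array(P)[:,:2]-D[:2])@R.T
D=np.array([.5464,.0950,.0558])
blk=unproj(c,S([(258,436),(505,450),(500,592),(235,585)]),.0345)
n=unproj(c,S([(328,418),(443,420)]),.022); rr=unproj(c,S([(335,320),(447,322)]),.026)
pl=unproj(c,S([(377,440)]),.052)
print('lip in dock frame\n',toD(blk,D).round(4)); print('nose',toD(n,D).round(4),'toe root',toD(rr,D).round(4),'plunger',toD(pl,D).round(4))
o=bot.get_obs(); print('tcp',toD([o['eef_pos']],D).round(4))
```

```text
lip in dock frame
 [[ 0.0435  0.026 ]
 [-0.0464  0.0271]
 [-0.0472  0.1051]
 [ 0.0435  0.1085]]
nose [[ 0.0201 -0.0025]
 [-0.0227 -0.0047]] toe root [[ 0.0218 -0.0589]
 [-0.0215 -0.061 ]] plunger [[-0.0011  0.047 ]]
tcp [[ 0.0013 -0.0828]]
```

Call:
play_rows([
  {"fingers": 1, "translation": [-0.08, 0, 0.1], "roll": 0},
  {"fingers": 1, "translation": [-0.08, 0, 0.2], "roll": 0},
  {"fingers": 1, "translation": [-0.08, 0, 0.3], "roll": 0},
  {"fingers": 1, "translation": [-0.08, 0, 0.4], "roll": 0},
  {"fingers": 1, "translation": [-0.08, 0, 0.45], "roll": 0},
  {"fingers": 1, "translation": [-0.08, 0, 0.5], "roll": 0},
  {"fingers": 1, "translation": [-0.08, 0, 0.5], "roll": 0},
  {"fingers": 1, "translation": [-0.08, 0, 0.5], "roll": 0},
  {"fingers": 1, "translation": [-0.08, 0, 0.5], "roll": 0},
])

```text
clock: 6.3
eef_pos: [0.551, 0.0123, 0.0389]
tool_rot: [1.0, 0.028, 0.0, -0.0]
ft_force: [1.0, -0.3, -1.7]
grip_width: 0.0397
```

Call:
play_rows([
  {"fingers": 1, "translation": [0, 0, 0.02], "roll": 0},
  {"fingers": 1, "translation": [0, 0, 0.04], "roll": 0},
  {"fingers": 1, "translation": [0, 0, 0.06], "roll": 0},
  {"fingers": 1, "translation": [0, 0, 0.06], "roll": 0},
  {"fingers": 1, "translation": [0, 0, 0.06], "roll": 0},
])

```text
clock: 6.72
eef_pos: [0.551, 0.0123, 0.0383]
tool_rot: [1.0, 0.028, 0.0, -0.0]
ft_force: [1.3, 0.1, -1.8]
grip_width: 0.0393
```

Call:
play_rows([
  {"fingers": 1, "translation": [0, 0, 0.03], "roll": 0},
  {"fingers": 1, "translation": [0, 0, 0.06], "roll": 0},
  {"fingers": 1, "translation": [0, 0, 0.06], "roll": 0},
  {"fingers": 1, "translation": [0, 0, 0.06], "roll": 0},
])

```text
clock: 7.05
eef_pos: [0.551, 0.0123, 0.0383]
tool_rot: [1.0, 0.028, 0.0, -0.0]
ft_force: [-2.1, 0.1, 5.8]
grip_width: 0.0395
```

Call:
play_rows([
  {"fingers": 1, "translation": [0, 0, 0.03], "roll": 0},
  {"fingers": 1, "translation": [0, 0, 0.05], "roll": 0},
  {"fingers": 1, "translation": [0, 0, 0.05], "roll": 0},
  {"fingers": 1, "translation": [0, 0, 0.05], "roll": 0},
])

```text
clock: 7.38
eef_pos: [0.551, 0.0123, 0.0383]
tool_rot: [1.0, 0.028, 0.0, -0.0]
ft_force: [-3.5, 0.8, 8.9]
grip_width: 0.0391
```

Contact with the deck is at TCP z = 0.0383. I'll ease the pressure off and slide towards the mouth.

Call:
play_rows([
  {"fingers": 1, "translation": [0, 0, -0.04], "roll": 0},
  {"fingers": 1, "translation": [0, 0, -0.07], "roll": 0},
  {"fingers": 1, "translation": [0, -0.1, -0.07], "roll": 0},
  {"fingers": 1, "translation": [0, -0.25, -0.07], "roll": 0},
  {"fingers": 1, "translation": [0, -0.4, -0.07], "roll": 0},
  {"fingers": 1, "translation": [0, -0.55, -0.07], "roll": 0},
  {"fingers": 1, "translation": [0, -0.7, -0.07], "roll": 0},
  {"fingers": 1, "translation": [0, -0.85, -0.07], "roll": 0},
  {"fingers": 1, "translation": [0, -1.0, -0.07], "roll": 0},
  {"fingers": 1, "translation": [0, -1.15, -0.07], "roll": 0},
  {"fingers": 1, "translation": [0, -1.3, -0.07], "roll": 0},
  {"fingers": 1, "translation": [0, -1.45, -0.07], "roll": 0},
  {"fingers": 1, "translation": [0, -1.6, -0.07], "roll": 0},
  {"fingers": 1, "translation": [0, -1.75, -0.07], "roll": 0},
  {"fingers": 1, "translation": [0, -1.9, -0.07], "roll": 0},
  {"fingers": 1, "translation": [0, -2.0, -0.07], "roll": 0},
  {"fingers": 1, "translation": [0, -2.0, -0.07], "roll": 0},
  {"fingers": 1, "translation": [0, -2.0, -0.07], "roll": 0},
])

```text
clock: 8.88
eef_pos: [0.5507, 0.0323, 0.0383]
tool_rot: [1.0, 0.028, 0.001, 0.0]
ft_force: [0.7, -3.5, 5.7]
grip_width: 0.0396
```

Run:
```python
from rel import *
rel(.5464+.0558*.052,.0950-.052,.0383,3.2)
import pickle
c=cam('side');pickle.dump(c,open('s5.pkl','wb'));save(c,'s5.png',(290,185,365,241),10)
```

```text
cm [-0.083 -1.077  0.   ] roll 0.05 | eef [0.5507 0.0323 0.0383] yaw 3.25 F [ 0.71 -3.47  5.73] w 0.0396 t 8.8833
```

View pics/s5.png

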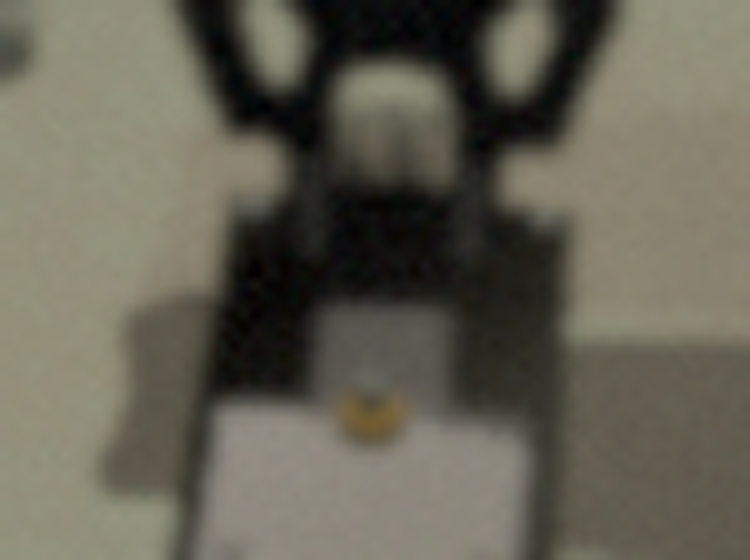

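Run:
```python
from h import *
import pickle
c=pickle.load(open('s5.pkl','rb'))
S=lambda L:(np.array(L)+.5)/10-.5+[290,185]
def toD(P,D):
    a=D[2];R=np.array([[np.cos(a),np.sin(a)],[-np.sin(a),np.cos(a)]]);return (np.array(P)[:,:2]-D[:2])@R.T*1000
D=np.array([.5464,.0950,.0558])
f=lambda L,z:toD(unproj(c,S(L),z),D).round(1).tolist()
print('lip',f([(215,402),(538,422)],.0345),'pl',f([(372,400)],.052),'toe front',f([(310,390),(456,390)],.020),'root',f([(318,308),(455,308)],.020))
o=bot.get_obs(); print('tcp',toD([o['eef_pos']],D).round(1))
# intensity profiles across toe & lip for edges
g=c['pixels'].astype(float).mean(2)
for r in (218,221,236): print(r,g[r,305:350].round().astype(int).tolist())
```

```text
lip [[45.4, 29.4], [-48.5, 31.3]] pl [[-1.2, 46.9]] toe front [[19.7, 3.3], [-23.6, -0.1]] root [[20.4, -37.2], [-21.4, -40.5]]
tcp [[  0.9 -62.8]]
218 [85, 86, 86, 84, 80, 65, 40, 13, 15, 9, 16, 15, 13, 9, 18, 31, 51, 71, 80, 86, 85, 86, 86, 85, 87, 86, 90, 88, 82, 69, 53, 41, 34, 36, 38, 38, 38, 40, 40, 47, 59, 90, 113, 120, 122]
221 [84, 85, 87, 79, 70, 50, 27, 12, 17, 18, 17, 15, 20, 18, 20, 34, 60, 77, 84, 86, 86, 91, 90, 89, 90, 89, 85, 89, 83, 70, 53, 40, 40, 41, 40, 42, 43, 39, 46, 47, 55, 71, 81, 88, 90]
236 [137, 131, 106, 76, 75, 107, 130, 137, 136, 136, 136, 136, 139, 137, 136, 134, 137, 134, 136, 134, 136, 135, 133, 133, 134, 133, 135, 135, 134, 134, 133, 132, 134, 133, 131, 131, 117, 92, 67, 61, 69, 82, 87, 88, 88]
```

Run:
```python
from h import *
import pickle
def edge(c,rows,lo,hi,z,sgn):
    g=cv2.GaussianBlur(c['pixels'].astype(np.float32).mean(2),(3,3),0); pts=[]
    for r in rows:
        d=np.clip(sgn*np.gradient(g[r,lo:hi]),0,None); d[d<.4*d.max()]=0; pts.append(((d*np.arange(lo,hi)).sum()/d.sum(),r))
    P=unproj(c,pts,z)[:,:2]; m=P.mean(0); k=np.polyfit(P[:,1],P[:,0],1)
    res=np.std(P[:,0]-np.polyval(k,P[:,1]))*1000
    return 'mid',m.round(4).tolist(),'yaw',round(float(-np.degrees(np.arctan(k[0]))),2),'res mm',round(res,2)
c=pickle.load(open('s4.pkl','rb'))
print('toe L',edge(c,range(211,221),317,326,.020+.006,1)); print('toe R',edge(c,range(211,221),331,340,.026,-1))
print('lip L',edge(c,range(228,241),305,315,.0345,1)); print('lip R',edge(c,range(229,241),338,346,.0345,-1))
c=pickle.load(open('s5.pkl','rb'))
print('toe L',edge(c,range(217,224),317,326,.020,1)); print('toe R',edge(c,range(217,224),331,339,.020,-1))
```

```text
toe L ('mid', [0.5688, 0.0676], 'yaw', 3.22, 'res mm', np.float64(0.28))
toe R ('mid', [0.5271, 0.062], 'yaw', 2.1, 'res mm', np.float64(0.36))
lip L ('mid', [0.5855, 0.1683], 'yaw', 3.59, 'res mm', np.float64(0.41))
lip R ('mid', [0.4977, 0.1587], 'yaw', 1.54, 'res mm', np.float64(0.29))
toe L ('mid', [0.5677, 0.0822], 'yaw', 4.49, 'res mm', np.float64(0.24))
toe R ('mid', [0.5266, 0.0766], 'yaw', 5.38, 'res mm', np.float64(0.04))
```

Toe and lip agree in this view: 2.66° against 2.56° in yaw, centred within about 1 mm. I'll continue with lighter pressure.

Call:
play_rows([
  {"fingers": 1, "translation": [0, -0.05, -0.03], "roll": 0},
  {"fingers": 1, "translation": [0, -0.15, -0.03], "roll": 0},
  {"fingers": 1, "translation": [0, -0.25, -0.03], "roll": 0},
  {"fingers": 1, "translation": [0, -0.35, -0.03], "roll": 0},
  {"fingers": 1, "translation": [0, -0.45, -0.03], "roll": 0},
  {"fingers": 1, "translation": [0, -0.55, -0.03], "roll": 0},
  {"fingers": 1, "translation": [0, -0.65, -0.03], "roll": 0},
  {"fingers": 1, "translation": [0, -0.75, -0.03], "roll": 0},
  {"fingers": 1, "translation": [0, -0.85, -0.03], "roll": 0},
  {"fingers": 1, "translation": [0, -0.95, -0.03], "roll": 0},
  {"fingers": 1, "translation": [0, -1.0, -0.03], "roll": 0},
  {"fingers": 1, "translation": [0, -1.0, -0.03], "roll": 0},
])

```text
clock: 9.93
eef_pos: [0.5493, 0.0423, 0.0383]
tool_rot: [1.0, 0.028, 0.0, 0.0]
ft_force: [0.4, -2.9, 4.7]
grip_width: 0.0391
```

Call:
play_rows([
  {"fingers": 1, "translation": [0, -0.05, 0], "roll": 0},
  {"fingers": 1, "translation": [0, -0.15, 0], "roll": 0},
  {"fingers": 1, "translation": [0, -0.25, 0], "roll": 0},
  {"fingers": 1, "translation": [0, -0.35, 0], "roll": 0},
  {"fingers": 1, "translation": [0, -0.45, 0], "roll": 0},
  {"fingers": 1, "translation": [0, -0.55, 0], "roll": 0},
  {"fingers": 1, "translation": [0, -0.65, 0], "roll": 0},
  {"fingers": 1, "translation": [0, -0.75, 0], "roll": 0},
  {"fingers": 1, "translation": [0, -0.8, 0], "roll": 0},
  {"fingers": 1, "translation": [0, -0.8, 0], "roll": 0},
])

```text
clock: 10.77
eef_pos: [0.5488, 0.0503, 0.0383]
tool_rot: [1.0, 0.028, 0.0, 0.0]
ft_force: [-0.2, -3.4, 3.9]
grip_width: 0.0394
```

Call:
play_rows([
  {"fingers": 1, "translation": [0, -0.05, -0.02], "roll": 0},
  {"fingers": 1, "translation": [0, -0.1, -0.02], "roll": 0},
  {"fingers": 1, "translation": [0, -0.15, -0.02], "roll": 0},
  {"fingers": 1, "translation": [0, -0.2, -0.02], "roll": 0},
  {"fingers": 1, "translation": [0, -0.25, -0.02], "roll": 0},
  {"fingers": 1, "translation": [0, -0.3, -0.02], "roll": 0},
])

```text
clock: 11.27
eef_pos: [0.5485, 0.0533, 0.0383]
tool_rot: [1.0, 0.028, -0.0, -0.0]
ft_force: [-0.2, -3.6, 3.7]
grip_width: 0.0395
```

Call:
play_rows([
  {"fingers": 1, "translation": [0, -0.05, 0], "roll": 0},
  {"fingers": 1, "translation": [0, -0.1, 0], "roll": 0},
  {"fingers": 1, "translation": [0, -0.15, 0], "roll": 0},
  {"fingers": 1, "translation": [0, -0.2, 0], "roll": 0},
])

```text
clock: 11.6
eef_pos: [0.5485, 0.0553, 0.0383]
tool_rot: [1.0, 0.028, -0.0, -0.0]
ft_force: [1.0, -2.5, 3.5]
grip_width: 0.0395
```

Call:
play_rows([
  {"fingers": 1, "translation": [0, -0.05, 0], "roll": 0},
  {"fingers": 1, "translation": [0, -0.1, 0], "roll": 0},
  {"fingers": 1, "translation": [0, -0.15, 0], "roll": 0},
  {"fingers": 1, "translation": [0, -0.2, 0], "roll": 0},
])

```text
clock: 11.93
eef_pos: [0.5484, 0.0573, 0.0383]
tool_rot: [1.0, 0.028, -0.0, -0.0]
ft_force: [0.5, -3.3, 2.6]
grip_width: 0.0394
```

Call:
play_rows([
  {"fingers": 1, "translation": [0, -0.05, 0], "roll": 0},
  {"fingers": 1, "translation": [0, -0.1, 0], "roll": 0},
  {"fingers": 1, "translation": [0, -0.1, 0], "roll": 0},
])

```text
clock: 12.18
eef_pos: [0.5483, 0.0584, 0.0383]
tool_rot: [1.0, 0.028, -0.0, -0.0]
ft_force: [0.6, -2.1, 2.7]
grip_width: 0.0397
```

Call:
play_rows([
  {"fingers": 1, "translation": [0, -0.05, 0], "roll": 0},
  {"fingers": 1, "translation": [0, -0.1, 0], "roll": 0},
  {"fingers": 1, "translation": [0, -0.1, 0], "roll": 0},
])

```text
clock: 12.43
eef_pos: [0.5482, 0.0589, 0.0383]
tool_rot: [1.0, 0.028, -0.0, 0.0]
ft_force: [0.2, -4.2, 1.9]
grip_width: 0.0396
```

Call:
play_rows([
  {"fingers": 1, "translation": [0, -0.05, 0], "roll": 0},
  {"fingers": 1, "translation": [0, -0.1, 0], "roll": 0},
  {"fingers": 1, "translation": [0, -0.1, 0], "roll": 0},
])

```text
clock: 12.68
eef_pos: [0.5482, 0.06, 0.0384]
tool_rot: [1.0, 0.028, -0.0, 0.0]
ft_force: [-0.1, -4.4, 2.7]
grip_width: 0.0396
```

Call:
play_rows([
  {"fingers": 1, "translation": [0, -0.05, 0], "roll": 0},
  {"fingers": 1, "translation": [0, -0.1, 0], "roll": 0},
  {"fingers": 1, "translation": [0, -0.1, 0], "roll": 0},
])

```text
clock: 12.93
eef_pos: [0.5481, 0.0613, 0.0383]
tool_rot: [1.0, 0.028, -0.0, -0.0]
ft_force: [0.2, -4.6, 2.4]
grip_width: 0.0395
```

Call:
play_rows([
  {"fingers": 1, "translation": [0, -0.05, 0], "roll": 0},
  {"fingers": 1, "translation": [0, -0.1, 0], "roll": 0},
  {"fingers": 1, "translation": [0, -0.1, 0], "roll": 0},
])

```text
clock: 13.18
eef_pos: [0.5481, 0.0624, 0.0383]
tool_rot: [1.0, 0.028, -0.0, -0.0]
ft_force: [-0.2, -4.5, 1.2]
grip_width: 0.0397
```

Call:
play_rows([
  {"fingers": 1, "translation": [0, -0.05, 0], "roll": 0},
  {"fingers": 1, "translation": [0, -0.1, 0], "roll": 0},
  {"fingers": 1, "translation": [0, -0.1, 0], "roll": 0},
])

```text
clock: 13.43
eef_pos: [0.548, 0.0634, 0.0383]
tool_rot: [1.0, 0.028, -0.0, -0.0]
ft_force: [0.9, -3.9, 1.3]
grip_width: 0.0394
```

Call:
play_rows([
  {"fingers": 1, "translation": [0, -0.05, 0], "roll": 0},
  {"fingers": 1, "translation": [0, -0.1, 0], "roll": 0},
  {"fingers": 1, "translation": [0, -0.1, 0], "roll": 0},
])

```text
clock: 13.68
eef_pos: [0.5479, 0.0645, 0.0383]
tool_rot: [1.0, 0.029, -0.0, -0.0]
ft_force: [0.4, -3.5, 0.2]
grip_width: 0.0393
```

Call:
play_rows([
  {"fingers": 1, "translation": [0, -0.04, 0.01], "roll": 0},
  {"fingers": 1, "translation": [0, -0.08, 0.01], "roll": 0},
  {"fingers": 1, "translation": [0, -0.08, 0.01], "roll": 0},
])

```text
clock: 13.93
eef_pos: [0.548, 0.0652, 0.0383]
tool_rot: [1.0, 0.028, -0.0, -0.0]
ft_force: [0.1, -3.6, 0.5]
grip_width: 0.0396
```

Call:
play_rows([
  {"fingers": 1, "translation": [0, -0.04, 0], "roll": 0},
  {"fingers": 1, "translation": [0, -0.08, 0], "roll": 0},
  {"fingers": 1, "translation": [0, -0.08, 0], "roll": 0},
])

```text
clock: 14.18
eef_pos: [0.548, 0.066, 0.0383]
tool_rot: [1.0, 0.028, 0.0, -0.0]
ft_force: [-0.1, -4.0, 0.3]
grip_width: 0.0392
```

Call:
play_rows([
  {"fingers": 1, "translation": [0, -0.03, 0], "roll": 0},
  {"fingers": 1, "translation": [0, -0.06, 0], "roll": 0},
  {"fingers": 1, "translation": [0, -0.06, 0], "roll": 0},
])

```text
clock: 14.43
eef_pos: [0.5479, 0.0665, 0.0383]
tool_rot: [1.0, 0.028, 0.0, -0.0]
ft_force: [0.3, -3.7, 1.4]
grip_width: 0.0395
```

Call:
play_rows([
  {"fingers": 1, "translation": [0, -0.04, 0], "roll": 0},
  {"fingers": 1, "translation": [0, -0.07, 0], "roll": 0},
  {"fingers": 1, "translation": [0, -0.07, 0], "roll": 0},
])

```text
clock: 14.68
eef_pos: [0.5479, 0.0672, 0.0383]
tool_rot: [1.0, 0.028, 0.0, -0.0]
ft_force: [-0.6, -3.4, 1.2]
grip_width: 0.0393
```

Call:
play_rows([
  {"fingers": 1, "translation": [0, -0.04, 0], "roll": 0},
  {"fingers": 1, "translation": [0, -0.07, 0], "roll": 0},
  {"fingers": 1, "translation": [0, -0.07, 0], "roll": 0},
])

```text
clock: 14.93
eef_pos: [0.5479, 0.0678, 0.0384]
tool_rot: [1.0, 0.028, 0.0, -0.0]
ft_force: [-0.8, -3.7, 1.0]
grip_width: 0.0395
```

Call:
play_rows([
  {"fingers": 1, "translation": [0, -0.04, 0], "roll": 0},
  {"fingers": 1, "translation": [0, -0.07, 0], "roll": 0},
  {"fingers": 1, "translation": [0, -0.07, 0], "roll": 0},
])

```text
clock: 15.18
eef_pos: [0.5478, 0.0685, 0.0383]
tool_rot: [1.0, 0.028, 0.0, -0.0]
ft_force: [0.4, -3.1, 1.1]
grip_width: 0.0395
```

Call:
play_rows([
  {"fingers": 1, "translation": [0, -0.04, 0], "roll": 0},
  {"fingers": 1, "translation": [0, -0.07, 0], "roll": 0},
  {"fingers": 1, "translation": [0, -0.07, 0], "roll": 0},
])

```text
clock: 15.43
eef_pos: [0.5478, 0.0692, 0.0383]
tool_rot: [1.0, 0.028, 0.0, -0.0]
ft_force: [0.4, -3.7, 0.9]
grip_width: 0.0397
```

Call:
play_rows([
  {"fingers": 1, "translation": [0, -0.04, 0], "roll": 0},
  {"fingers": 1, "translation": [0, -0.07, 0], "roll": 0},
  {"fingers": 1, "translation": [0, -0.07, 0], "roll": 0},
])

```text
clock: 15.68
eef_pos: [0.5477, 0.07, 0.0383]
tool_rot: [1.0, 0.028, 0.0, -0.0]
ft_force: [0.3, -3.9, 1.0]
grip_width: 0.0394
```

Call:
play_rows([
  {"fingers": 1, "translation": [0, -0.04, 0], "roll": 0},
  {"fingers": 1, "translation": [0, -0.07, 0], "roll": 0},
  {"fingers": 1, "translation": [0, -0.07, 0], "roll": 0},
])

```text
clock: 15.93
eef_pos: [0.5477, 0.0707, 0.0383]
tool_rot: [1.0, 0.028, 0.0, -0.0]
ft_force: [0.7, -4.0, 1.5]
grip_width: 0.0391
```

Call:
play_rows([
  {"fingers": 1, "translation": [0, -0.04, 0], "roll": 0},
  {"fingers": 1, "translation": [0, -0.07, 0], "roll": 0},
  {"fingers": 1, "translation": [0, -0.07, 0], "roll": 0},
])

```text
clock: 16.18
eef_pos: [0.5477, 0.0713, 0.0383]
tool_rot: [1.0, 0.028, 0.0, -0.0]
ft_force: [0.5, -4.0, 1.1]
grip_width: 0.0394
```

Call:
play_rows([
  {"fingers": 1, "translation": [0, -0.04, 0], "roll": 0},
  {"fingers": 1, "translation": [0, -0.07, 0], "roll": 0},
  {"fingers": 1, "translation": [0, -0.07, 0], "roll": 0},
])

```text
clock: 16.43
eef_pos: [0.5477, 0.0717, 0.0383]
tool_rot: [1.0, 0.028, 0.0, 0.0]
ft_force: [0.8, -4.7, 0.9]
grip_width: 0.0396
```

Call:
play_rows([
  {"fingers": 1, "translation": [0, -0.04, 0], "roll": 0},
  {"fingers": 1, "translation": [0, -0.07, 0], "roll": 0},
  {"fingers": 1, "translation": [0, -0.07, 0], "roll": 0},
])

```text
clock: 16.68
eef_pos: [0.5476, 0.0717, 0.0384]
tool_rot: [1.0, 0.028, 0.0, 0.001]
ft_force: [0.6, -8.1, 2.4]
grip_width: 0.039
```

At tcp y = 0.0717 motion stopped while the force rose from about 4 to 8.1 N, so the stop takes about 4 N. The depth is about 27 mm and there is no side force. I'll make one tiny confirming push.

Call:
play_rows([
  {"fingers": 1, "translation": [0, -0.02, 0], "roll": 0},
  {"fingers": 1, "translation": [0, -0.02, 0], "roll": 0},
  {"fingers": 1, "translation": [0, -0.02, 0], "roll": 0},
])

```text
clock: 16.93
eef_pos: [0.5476, 0.0718, 0.0385]
tool_rot: [1.0, 0.028, 0.0, 0.001]
ft_force: [0.8, -6.9, 2.6]
grip_width: 0.0397
```

Run:
```python
from rel import *
rel(.5476,.0717,.0383,3.2); print(bot.get_obs()['ft_torque'])
```

```text
cm [-0.     0.006  0.015] roll -0.0 | eef [0.5476 0.0718 0.0385] yaw 3.2 F [ 0.85 -6.85  2.61] w 0.0397 t 16.9333
[-1.39571593 -0.0848681  -0.03744264]
```

Call:
play_rows([
  {"fingers": 1, "translation": [0, 0.03, 0], "roll": 0},
  {"fingers": 0.3, "translation": [0, 0.03, 0], "roll": 0},
  {"fingers": -0.3, "translation": [0, 0.03, 0], "roll": 0},
  {"fingers": -1, "translation": [0, 0.03, 0], "roll": 0},
  {"fingers": -1, "translation": [0, 0.03, 0], "roll": 0},
  {"fingers": -1, "translation": [0, 0.03, 0], "roll": 0},
  {"fingers": -1, "translation": [0, 0.03, 0], "roll": 0},
  {"fingers": -1, "translation": [0, 0.03, 0], "roll": 0},
])

```text
clock: 17.6
eef_pos: [0.5475, 0.073, 0.0382]
tool_rot: [1.0, 0.029, -0.0, -0.0]
ft_force: [-0.6, 0.5, -0.1]
grip_width: 0.0853
```

Run:
```python
from rel import *
rel(.5476,.0717,.0383,3.2); print(bot.get_obs()['ft_torque'])
```

```text
cm [ 0.006  0.127 -0.006] roll 0.08 | eef [0.5475 0.073  0.0382] yaw 3.28 F [-0.62  0.48 -0.12] w 0.0853 t 17.6
[ 0.01739788  0.0373319  -0.00557649]
```

Everything is released and forces are zero. To verify it is home and settled flat, I'll regrip slightly lower and feel again.

Call:
play_rows([
  {"fingers": -1, "translation": [0, 0.13, 0.2], "roll": 0},
  {"fingers": -1, "translation": [0, 0.13, 0.4], "roll": 0},
  {"fingers": -1, "translation": [0, 0.13, 0.4], "roll": 0},
  {"fingers": 1, "translation": [0, 0.13, 0.4], "roll": 0},
  {"fingers": 1, "translation": [0, 0.13, 0.4], "roll": 0},
  {"fingers": 1, "translation": [0, 0.13, 0.4], "roll": 0},
  {"fingers": 1, "translation": [0, 0.13, 0.4], "roll": 0},
  {"fingers": 1, "translation": [0, 0.13, 0.4], "roll": 0},
  {"fingers": 1, "translation": [0, 0.13, 0.4], "roll": 0},
  {"fingers": 1, "translation": [0, 0.13, 0.4], "roll": 0},
  {"fingers": 1, "translation": [0, 0.13, 0.4], "roll": 0},
])

```text
clock: 18.52
eef_pos: [0.5479, 0.0712, 0.0346]
tool_rot: [1.0, 0.028, 0.0, 0.0]
ft_force: [-0.3, -1.5, 1.3]
grip_width: 0.0393
```

Call:
play_rows([
  {"fingers": 1, "translation": [0, -0.02, 0], "roll": 0},
  {"fingers": 1, "translation": [0, -0.04, 0], "roll": 0},
  {"fingers": 1, "translation": [0, -0.04, 0], "roll": 0},
])

```text
clock: 18.77
eef_pos: [0.5479, 0.0712, 0.0346]
tool_rot: [1.0, 0.028, 0.0, 0.001]
ft_force: [0.4, -3.7, 2.9]
grip_width: 0.0391
```

Call:
play_rows([
  {"fingers": 1, "translation": [0, -0.02, 0], "roll": 0},
  {"fingers": 1, "translation": [0, -0.04, 0], "roll": 0},
  {"fingers": 1, "translation": [0, -0.04, 0], "roll": 0},
])

```text
clock: 19.02
eef_pos: [0.5478, 0.0712, 0.0345]
tool_rot: [1.0, 0.028, 0.0, 0.001]
ft_force: [0.7, -5.1, 3.6]
grip_width: 0.0396
```

Call:
play_rows([
  {"fingers": 1, "translation": [0, -0.02, 0], "roll": 0},
  {"fingers": 1, "translation": [0, -0.04, 0], "roll": 0},
  {"fingers": 1, "translation": [0, -0.04, 0], "roll": 0},
])

```text
clock: 19.27
eef_pos: [0.5478, 0.0714, 0.0345]
tool_rot: [1.0, 0.028, 0.0, 0.001]
ft_force: [-0.2, -5.9, 4.2]
grip_width: 0.0395
```

Call:
play_rows([
  {"fingers": 1, "translation": [0, -0.02, 0], "roll": 0},
  {"fingers": 1, "translation": [0, -0.03, 0], "roll": 0},
  {"fingers": 1, "translation": [0, -0.03, 0], "roll": 0},
  {"fingers": 1, "translation": [0, -0.03, 0], "roll": 0},
])

```text
clock: 19.6
eef_pos: [0.5478, 0.0714, 0.0345]
tool_rot: [1.0, 0.028, 0.0, 0.001]
ft_force: [-0.6, -6.5, 3.7]
grip_width: 0.0395
```

Call:
play_rows([
  {"fingers": 1, "translation": [0, -0.02, 0], "roll": 0},
  {"fingers": 1, "translation": [0, -0.04, 0], "roll": 0},
  {"fingers": 1, "translation": [0, -0.04, 0], "roll": 0},
  {"fingers": 1, "translation": [0, -0.04, 0], "roll": 0},
])

```text
clock: 19.93
eef_pos: [0.5478, 0.0715, 0.0346]
tool_rot: [1.0, 0.028, 0.0, 0.002]
ft_force: [-0.2, -8.1, 4.6]
grip_width: 0.039
```

Run:
```python
from rel import *
rel(.5476,.0717,.0345,3.2); print(bot.get_obs()['ft_torque'],bot.get_obs()['tool_rot'])
```

```text
cm [-0.014 -0.025  0.009] roll -0.04 | eef [0.5478 0.0715 0.0346] yaw 3.16 F [-0.16 -8.13  4.59] w 0.039 t 19.9333
[-1.28591493  0.01928675  0.01230221] [9.99617443e-01 2.76098020e-02 2.32322569e-04 1.61609182e-03]
```

Solid resistance at the same place, with no yaw moment. I'll release under light contact and then retreat straight up.

Call:
play_rows([
  {"fingers": 0.3, "translation": [0, 0, 0], "roll": 0},
  {"fingers": -0.3, "translation": [0, 0, 0], "roll": 0},
  {"fingers": -1, "translation": [0, 0, 0], "roll": 0},
  {"fingers": -1, "translation": [0, 0, 0], "roll": 0},
  {"fingers": -1, "translation": [0, 0, 0], "roll": 0},
  {"fingers": -1, "translation": [0, 0, 0], "roll": 0},
  {"fingers": -1, "translation": [0, 0, -1], "roll": 0},
  {"fingers": -1, "translation": [0, 0, -3], "roll": 0},
  {"fingers": -1, "translation": [0, 0, -6], "roll": 0},
  {"fingers": -1, "translation": [0, 0, -9], "roll": 0},
  {"fingers": -1, "translation": [0, 0, -12], "roll": 0},
  {"fingers": -1, "translation": [0, 0, -15], "roll": 0},
  {"fingers": -1, "translation": [0, 10, -17], "roll": 0},
  {"fingers": -1, "translation": [0, 20, -17], "roll": 0},
  {"fingers": -1, "translation": [0, 30, -17], "roll": 0},
  {"fingers": -1, "translation": [0, 30, -17], "roll": 0},
  {"fingers": -1, "translation": [0, 30, -17], "roll": 0},
  {"fingers": -1, "translation": [0, 30, -17], "roll": 0},
  {"fingers": -1, "translation": [0, 30, -17], "roll": 0},
  {"fingers": -1, "translation": [0, 30, -17], "roll": 0},
])

```text
clock: 21.6
eef_pos: [0.5644, -0.2325, 0.2052]
tool_rot: [1.0, 0.025, 0.001, 0.002]
ft_force: [-0.1, -0.1, -0.4]
grip_width: 0.0855
```

Run:
```python
from h import *
c=cam('top');t=c['pixels'].astype(np.uint8)[180:250,245:360,::-1];s=cam('side')['pixels'].astype(np.uint8)[180:250,275:390,::-1]
cv2.imwrite('pics/end.png',np.vstack([cv2.resize(a,None,fx=4.2,fy=4.2,interpolation=cv2.INTER_CUBIC) for a in(t,s)]))
```

```text
(no output)
```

View pics/end.png

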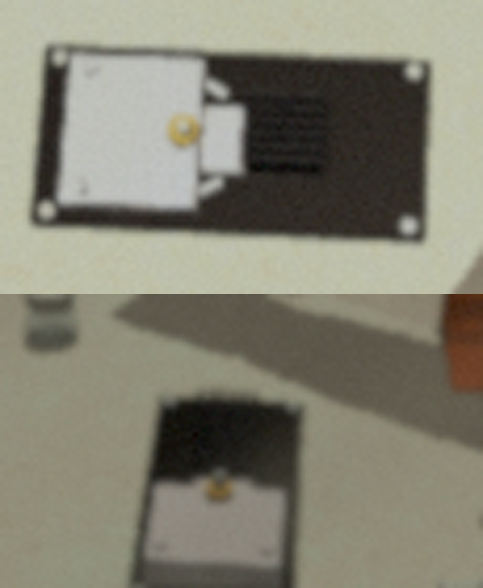

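The top crop shows the toe under the lip, with the visible part spanning (203–245, 140), centred between the lead-ins and square. The block is at (287,135) and the plunger at (183,130). The arm is clear.

```bash
python3 -c "
from workcell import bot
print(bot.job_done())"
```

```text
the job is handed in; nothing more can be done
None
```

I seated the black toed module in the test dock, released it, backed the arm away and handed the job in at about 21.6 s on the robot clock. The hand-in gives no verdict, and the home pin and stop joints cannot be read, so "fully home" rests on feel.

**How it went:** I gripped the module across its flat sides, stood it on the deck and slid it under the lip. Drag was about 3 to 4.5 N going past the plunger. Then, about 27 mm inside the mouth (estimated), motion stopped and the force rose to 8.1 N. I put roughly 4 N of that on the stop, half of what it takes to move it.

**Checks:**
- **Second feel:** I let go, gripped again 4 mm lower and pushed once more. It met firm resistance at the same place, moving only 0.3 mm up to 8.1 N, with no sideways force or twist.
- **Last picture:** The toe sits square and centred under the lip, and nothing touches the module. About 25 mm of toe shows, against 27 mm expected. The dock shown in that picture is undisturbed, but I did not look again at the rest of the bench.

**Disagreements:** The individual side-camera edge angles were noisy, from 1.5° to 5.4° for both toe and lip. I relied on the averages from one picture, 2.66° for the toe and 2.56° for the lip. At the first stop the tool pitched slightly and rose 0.2 mm, which is why I released and felt again.

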